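# Ready the osteotome tray for the code reader

### The job

The three osteotomes in this steel tray have to be read in from above, so lift the retaining bar out of its two open brackets by its grip and lay it down on the counter outside the tray. Then roll the black hexagonal handles over, one flat at a time, where they lie on the mat, until the flat with the inlaid code plate is on top on every osteotome; leave an osteotome that already shows it as it is. Do not pick the osteotomes up, and leave the other things on the counter alone.

Things in the scene. Friction and masses are not known exactly. Their poses are not given: they have to be found in the camera images.
- tray: Low stainless tray, fixed, 290 mm (its x) by 312 mm (its y), wall 22 mm high. Origin on the counter under its centre, z up; its x runs along the three osteotomes towards their blades (roughly away from the robot), its y across them. A wire carrying handle stands 25 mm out from each x end, 17 mm high.
- mat (a point): Centre of the flat silicone mat that is the tray's floor, 284 mm (x) by 306 mm (y); its top, this point, is 8 mm above the counter. It grips the handles well (friction about 1).
- bracket_left (a point): Left one (+y of the tray) of the two fixed brackets that hold the bar: an upright steel fork just outside the tray's wall, at x = -15, y = +158 mm of the tray, 4 mm thick. Point: middle of its slot's floor, 38 mm above the counter. The slot is 16 mm wide (tray x), open at the top; tips 56 mm above the counter.
- bracket_right (a point): The same fork on the other side, at y = -158 mm of the tray. The counter beside the tray's left (+y) side is clear for at least 100 mm.
- retaining_bar: Loose bar, 0.16 kg: steel, 12 mm wide, 10 high, 337 long along its own y, with end heads 20 wide, 6 long, 16 high outside the brackets. On its middle a grey lifting grip 14 thick (own x), 40 long (own y), 28 high. Origin: centre of the grip, 62 mm above the counter at the start, 27 when the bar lies on its end heads. z up. It starts 2 mm above the three handles, so that they cannot roll.
- osteotome_narrow: Loose osteotome, 0.21 kg, blade 10 mm wide. Hexagonal black handle 140 mm long, 28 across flats, each flat 16.2 wide; shaft and blade end 164 mm ahead of the origin, a steel cap 78 behind; both are thinner than the handle. Origin: handle axis, half-way along it, 22 mm above the counter; mass centre 20 mm ahead. Own x: along the axis to the blade. Own z: out of the flat with the code plate.
- osteotome_medium: The same osteotome with a blade 15 mm wide. The three lie side by side on the mat, 90 mm apart, in any order. Rolling one flat turns a handle 60 degrees about its lower leading edge and shifts it 16.2 mm sideways; past 30 degrees it falls over onto the next flat by itself.
- osteotome_wide: The same osteotome with a blade 20 mm wide.
- code_narrow (a point): Centre of the code plate of osteotome_narrow: a metal strip 100 x 12.5 mm with two small square codes, inlaid in one flat, 14 mm from the handle's axis. With this flat on top the point is 36 mm above the counter.
- code_medium (a point): Centre of the code plate of osteotome_medium, likewise.
- code_wide (a point): Centre of the code plate of osteotome_wide, likewise.
- glue_bottle: Bystander: white glue bottle with orange label and cap, 56 mm across, 165 mm high; origin at the centre of its foot.
- water_bottle: Bystander: clear water bottle, 66 mm across, 205 mm high; origin at the centre of its foot.
- foam_block: Bystander: blue block 60 x 150 x 45 mm; origin under its centre.
- pen: Bystander: pen 146 mm long along its x, 11 mm thick; origin under its middle.
- needle_holder: Bystander: steel needle holder with two finger rings, 135 mm long along its x, 9 mm high; origin under its middle.
- tape_roll: Bystander: roll of tape, 90 mm across, 25 mm high; origin under its centre.
- side_cutters: Bystander: side cutters with black grips, 145 mm long along their x, 14 mm high; origin under the joint.

How it is judged:
By the outcome, as a careful person would: the job done as asked, in the order asked, and still so for the second after the job is handed in, with the robot touching nothing.
It also fails if it takes over 67 s, if anything falls off the work surface, if the arm or the gripper's body presses on something with over 40 N, if the wrist force passes 120 N, or if a joint passes its speed limit or range.

### The arm

A 6-joint arm with a two-finger parallel gripper is mounted at the origin on the work surface. World frame = base frame: x ahead of the robot, y to its left, z up, the work surface at z = 0. Lengths are in mm, angles in rad, forces in N, time in s.
With the tool pointing down it reaches from about 350 to 975 mm from the base axis. Payload 7.1 kg.
Tool frame: the origin (TCP) lies at the centre of the arm's flange, where the gripper is bolted on; the fingertips stand 182 mm ahead of it and the grasp point (between the pads) lies 163 mm ahead of it; z points along the fingers, y is the line along which they close (so a half turn about z gives the same grasp; the last joint's range is limited). The gripper opens to 88 mm and grips with 3 to 60 N. Pads are 20 mm wide; open, the fingers measure 115 mm over their backs; the gripper's body (75 mm by 178 mm) begins 61 mm behind the grasp point.
Start: joints at [1.255, 0.423, 1.63, -0, 1.089, -0.019], TCP at [182.757, 597.667, 404.675] pointing down, gripper open.
Joint ranges: [-3, 3], [-0.9, 2.11], [0.09, 2.58], [-1.31, 4.45], [0.11, 2.69], [-2.54, 2.54]. Speed limits (rad/s): [2.39, 2.39, 3.01, 3.14, 3.14, 3.14].

### API

Orientations are given as a rotation vector (axis times angle).
In Python, from workcell import readout, get_image, ctrl gives the robot as it stands.
- The arm moves only by the tool step_arm, never from a script. Its argument "targets" is a list that holds one entry, the list of rows, each a list of 7 numbers: the shift along the world's x, y, z as a fraction of full scale, then the turn, a rotation vector about the world's x, y, z as a fraction of full scale, then the opening, from 0 (shut) to 1 (fully open). In form: [[[dx, dy, dz, wx, wy, wz, claw], ...]]. A call has exactly 5 rows; each row shifts and turns the commanded pose from where the row before left it; what a row does not reach is not made up. Full scale, the value 1, is 0.05 m for a shift and 4 degrees for a turn. A row lasts 1/8 s, in which the tool goes at most 62.5 mm and 10.7 degrees, less where a joint would pass 70% of its speed; a pose out of reach is approached as far as the arm can. A call with a number of a shift or a turn outside -1 to 1 is refused whole. A call with a gripper value outside its range is refused whole. The fingers move at their own pace and stop on an object; the grip force is fixed at half the most. Time passes only in rows, so rows that do not move let the fingers close, or fill a call up. It gives the time, the measured TCP pose, the force, the opening and the grip force at its end, in the units of the state.
- readout.get_obs(): the state, without advancing time (a new reading comes with each control period).
- get_image(name): name is "scene" or "top" or "wrist"; returns a dict with "pixels" (384x512x3 uint8, red, green, blue), "intrinsics" (3x3 intrinsics, pixels), "k1" (the pictures are not rectified: a ray, as slopes to the right and down, at radius r is drawn at 1 + k1 r^2 times it, then the intrinsics apply), "extrinsics" (4x4, takes a point from world to camera coordinates). Camera axes: x right, y down, z forward; pixel columns grow to the right and rows downward; lengths in mm; the calibration is good to about 2 mm. A picture is of the moment at which its call begins. There is no depth.
- ctrl.close_job(): hands the job in; it is judged then, once.
The state is a dict: "t": time; "qpos": joint angles; "qvel": joint speeds; "joint_torque": joint torques, N m; "ee_pos": TCP position; "orientation": TCP orientation; "ft_force": force on the tool from outside, world axes, zero at the start; "moment": the same for the moment, N m; "width": finger opening in mm; "grasp_force": force on a finger pad.
Only numpy, scipy, OpenCV 4.12 (cv2) and the standard library are available. Lean on these libraries where they do the work, as an engineer would, in place of code of your own. Each camera call takes 0.05 s, during which the arm holds its last target. There are 200 camera calls.

## Working session

There is one attempt and no reset: what is moved stays moved. The work goes in short steps, Python scripts to look and compute and a tool call to move; the robot and the scene stay as the last step left them, time stands still between calls to the robot, and variables do not carry over. Pictures are saved under pics/ and viewed, at most 10 in all, crops included, and the job is handed in when it is done.

Besides the shell and the picture viewer there is one more tool, called as name([rows], argument=value, ...), one row to a line, values as JSON. step_arm: Moves the arm, as the interface text tells. Shift numbers are shares of 0.05 m and turn numbers shares of 4 degrees, none past 1 either way. Its arguments: {"type":"object","properties":{"targets":{"type":"array"}},"required":["targets"]}

```bash
ls; mkdir -p pics
cat > h.py <<'E'
import numpy as np, cv2
from workcell import readout, get_image, ctrl
def grab(n,f=None):
    d=get_image(n); 
    if f: cv2.imwrite(f,cv2.cvtColor(d["pixels"],cv2.COLOR_RGB2BGR))
    np.savez('%s.npz'%n,**{k:np.array(v) for k,v in d.items()}); return d
def load(n): return np.load('%s.npz'%n)
def px2w(d,uv,z):
    K=np.array(d["intrinsics"],float);E=np.array(d["extrinsics"],float);k=float(d["k1"])
    p=cv2.undistortPoints(np.array(uv,float).reshape(-1,1,2),K,np.array([k,0,0,0,0.])).reshape(-1,2)
    r=np.c_[p,np.ones(len(p))]@E[:3,:3]; c=-E[:3,:3].T@E[:3,3]
    return c+r*((np.array(z)-c[2])/r[:,2])[:,None]
def w2px(d,P):
    K=np.array(d["intrinsics"],float);E=np.array(d["extrinsics"],float);k=float(d["k1"])
    return cv2.projectPoints(np.array(P,float).reshape(-1,1,3),cv2.Rodrigues(E[:3,:3])[0],E[:3,3],K,np.array([k,0,0,0,0.]))[0].reshape(-1,2)
E
python3 - <<'E'
from h import *
a=grab("top","pics/top0.png");b=grab("scene","pics/scene0.png")
for d in(a,b):
    E=np.array(d["extrinsics"]);print(-E[:3,:3].T@E[:3,3],E[2,:3],d["k1"],np.array(d["intrinsics"])[0])
o=readout.get_obs();print({k:np.round(v,3) for k,v in o.items()})
E
```

```text
pics
[ 406.20167075   55.88000988 1418.63736434] [ 1.30294861e-01  3.74340025e-04 -9.91475219e-01] -0.05362661103906362 [477.53810831   0.         261.01342743]
[1041.89464319 -753.00060053  887.26709248] [-0.35594193  0.64536927 -0.67587265] -0.025449807970997367 [377.00068844   0.         258.85345789]
{'t': np.float64(0.1), 'qpos': array([ 1.255,  0.424,  1.631, -0.   ,  1.089, -0.019]), 'qvel': array([-0.003, -0.003, -0.002, -0.   ,  0.003, -0.001]), 'joint_torque': array([ 0.0000e+00, -5.4561e+01, -2.7433e+01,  6.5000e-02,  1.9000e-02,
        0.0000e+00]), 'ee_pos': array([182.708, 597.433, 404.009]), 'orientation': array([-4.650e-01, -3.107e+00,  2.000e-03]), 'ft_force': array([0.956, 0.353, 0.016]), 'moment': array([ 0.004,  0.002, -0.011]), 'grasp_force': np.float64(0.0), 'width': np.float64(88.306)}
```

View pics/top0.png

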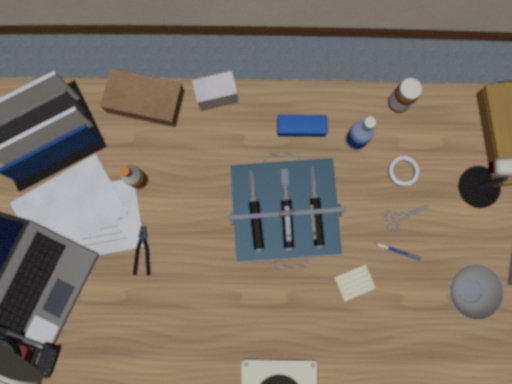

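View pics/scene0.png

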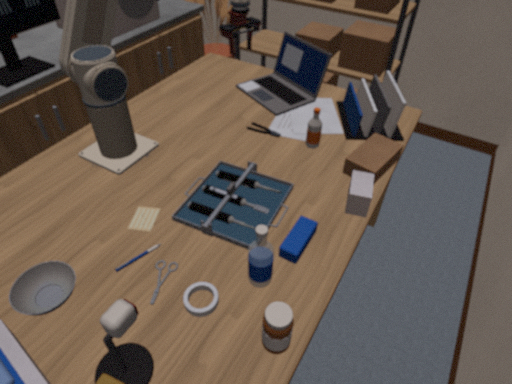

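The top view shows the tray at about (286,210), with blades pointing up (+x) and the bar along row ~213. I'll enlarge both views.

Run:
```python
from h import *
a=cv2.imread("pics/top0.png")[145:275,220:353];b=cv2.imread("pics/scene0.png")[155:250,170:300]
A=cv2.resize(a,(600,586),interpolation=cv2.INTER_CUBIC)
cv2.imwrite("pics/c0.png",A)
d=load("top")
print(px2w(d,[(232,164),(333,159),(341,255),(237,262)],22))
print(px2w(d,[(231,217),(341,209),(286,213)],[49,49,76]))
```

```text
[[ 674.35321435  144.11152202   22.        ]
 [ 694.70173045 -156.59873397   22.        ]
 [ 410.94016467 -179.18194549   22.        ]
 [ 386.02819695  122.63001382   22.        ]]
[[ 514.2917761   141.48305823   49.        ]
 [ 542.62882911 -175.13830589   49.        ]
 [ 526.06405535  -15.046621     76.        ]]
```

View pics/c0.png

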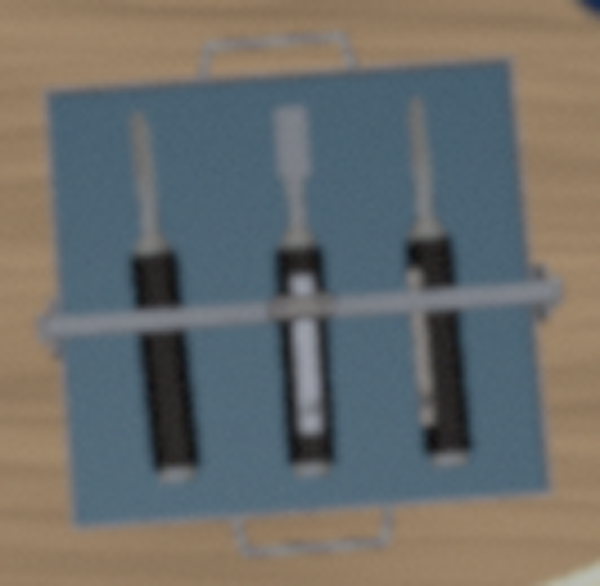

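The tray centre is at about (541,-17) with yaw of about 4.6°. The middle handle shows its code plate and stays as it is. The right one has its plate on the left slanted flat, so it needs one roll to the right. The left one's plate is hidden. The bar grip is at about (526,-16).

step_arm([
  [[0.344,-0.614,-0.075,0,0,-0.855,1],[0.344,-0.614,-0.075,0,0,-0.855,1],[0.344,-0.614,-0.075,0,0,-0.855,1],[0.344,-0.614,-0.075,0,0,-0.855,1],[0.344,-0.614,-0.075,0,0,-0.855,1]],
])

```text
t: 0.72
ee_pos: [269.1, 443.0, 385.6]
orientation: [-0.924, -3.003, 0.001]
ft_force: [0.4, -0.1, -0.1]
width: 88.0
grasp_force: 0.0
```

step_arm([
  [[0.344,-0.614,-0.075,0,0,-0.855,1],[0.344,-0.614,-0.075,0,0,-0.855,1],[0.344,-0.614,-0.075,0,0,-0.855,1],[0.344,-0.614,-0.075,0,0,-0.855,1],[0.344,-0.614,-0.075,0,0,-0.855,1]],
])

```text
t: 1.35
ee_pos: [355.1, 289.6, 366.9]
orientation: [-1.36, -2.832, 0.0]
ft_force: [1.1, 0.9, -0.2]
width: 87.9
grasp_force: 0.0
```

step_arm([
  [[0.344,-0.614,-0.075,0,0,-0.855,1],[0.344,-0.614,-0.075,0,0,-0.855,1],[0.344,-0.614,-0.075,0,0,-0.855,1],[0.344,-0.614,-0.075,0,0,-0.855,1],[0.344,-0.614,-0.075,0,0,-0.855,1]],
])

```text
t: 1.98
ee_pos: [441.1, 136.1, 348.2]
orientation: [-1.766, -2.598, 0.0]
ft_force: [0.1, 0.4, 0.0]
width: 87.7
grasp_force: 0.0
```

step_arm([
  [[0.344,-0.614,-0.075,0,0,-0.855,1],[0.344,-0.614,-0.075,0,0,-0.855,1],[0.344,-0.614,-0.075,0,0,-0.855,1],[0.344,-0.614,-0.075,0,0,-0.855,1],[0,0,0,0,0,0,1]],
])

```text
t: 2.6
ee_pos: [510.3, 12.8, 333.0]
orientation: [-2.064, -2.368, 0.0]
ft_force: [-1.1, 0.3, 0.7]
width: 87.4
grasp_force: 0.0
```

Run:
```python
from h import *
d=grab("wrist","pics/w1.png")
E=np.array(d["extrinsics"]);print(-E[:3,:3].T@E[:3,3],E[2,:3])
o=readout.get_obs();R=cv2.Rodrigues(o["orientation"])[0];print(o["ee_pos"],R.round(3),o["qpos"])
print(w2px(d,[[526.5,-16.5,76]]))
```

```text
[500.01313197  83.74428125 313.09832374] [ 0.03485627 -0.25528524 -0.96623728]
[509.56724947  13.72218533 333.00499153] [[-0.138  0.99  -0.001]
 [ 0.99   0.138  0.   ]
 [ 0.    -0.001 -1.   ]] [ 3.53738624e-03  3.58485008e-01  1.93568051e+00  2.04326677e-04
  8.48424740e-01 -1.34999661e-01]
[[262.05198368 236.65899921]]
```

View pics/w1.png

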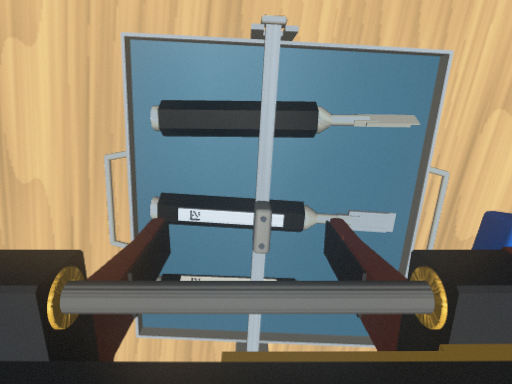

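The wrist view shows the grip centre near (262,232), the left head at (274,20) and the bar running down to (257,345). The left handle has no plate on its three upper flats.

Run:
```python
from h import *
d=load("wrist")
P=px2w(d,[(262,232),(272,30),(256.5,340),(127,37),(449,53),(137,338),(260,118),(160,118),(318,119),(160,212),(303,216)],[76,48,48,22,22,22,36,22,22,22,22]);print(P.round(1))
v=P[1]-P[2];print(np.degrees(np.arctan2(-v[0],v[1])))
```

```text
[[ 525.8  -12.4   76. ]
 [ 511.6  144.9   48. ]
 [ 540.9 -141.8   48. ]
 [ 389.5  128.6   22. ]
 [ 669.2  154.1   22. ]
 [ 411.8 -179.6   22. ]
 [ 512.7   76.9   36. ]
 [ 422.3   64.2   22. ]
 [ 566.3   82.9   22. ]
 [ 428.1  -26.9   22. ]
 [ 569.7  -11.8   22. ]]
5.82850052458387
```

step_arm([
  [[0.17,-0.285,0,0,0,-0.3,0.6],[0.17,-0.285,0,0,0,-0.3,0.6],[0,0,-0.4,0,0,0,0.6],[0,0,-0.4,0,0,0,0.6],[0,0,-0.4,0,0,0,0.6]],
])

```text
t: 3.28
ee_pos: [527.0, -14.5, 273.0]
orientation: [2.11, 2.327, 0.001]
ft_force: [0.9, 0.6, -0.4]
width: 52.9
grasp_force: 0.0
```

step_arm([
  [[0,0,-0.4,0,0,0,0.6],[0,0,-0.44,0,0,0,0.6],[0,0,0,0,0,0,0.6],[0,0,0,0,0,0,0],[0,0,0,0,0,0,0]],
])

```text
t: 3.9
ee_pos: [527.0, -14.2, 232.4]
orientation: [2.109, 2.327, 0.002]
ft_force: [-0.3, 0.1, -0.3]
width: 36.3
grasp_force: 0.0
```

step_arm([
  [[0,0,0,0,0,0,0],[0,0,0,0,0,0,0],[0,0,0,0,0,0,0],[0,0,0,0,0,0,0],[0,0,0,0,0,0,0]],
])

```text
t: 4.53
ee_pos: [526.7, -14.2, 231.7]
orientation: [2.11, 2.327, 0.001]
ft_force: [-0.1, 0.2, 5.4]
width: 13.9
grasp_force: 30.0
```

step_arm([
  [[0,0,0.3,0,0,0,0],[0,0,0.4,0,0,0,0],[0,0,0.5,0,0,0,0],[0,0.18,0,0,0,0.98,0],[0,0.18,0,0,0,0.98,0]],
])

```text
t: 5.15
ee_pos: [526.4, 4.0, 292.4]
orientation: [1.943, 2.468, 0.0]
ft_force: [-0.5, -0.7, -2.1]
width: 13.9
grasp_force: 30.0
```

step_arm([
  [[0,0.18,0,0,0,0.98,0],[0,0.18,0,0,0,0.98,0],[0,0.18,0,0,0,0.98,0],[0,0.18,0,0,0,0.98,0],[0,0.18,0,0,0,0.98,0]],
])

```text
t: 5.78
ee_pos: [526.3, 49.2, 291.9]
orientation: [-1.494, -2.763, 0.001]
ft_force: [0.1, 0.1, -2.5]
width: 13.4
grasp_force: 30.0
```

step_arm([
  [[0,0.18,0,0,0,0.98,0],[0,0.18,0,0,0,0.98,0],[0,0.18,0,0,0,0.98,0],[0,0.18,0,0,0,0.98,0],[0,0.18,0,0,0,0.98,0]],
])

```text
t: 6.4
ee_pos: [526.3, 94.1, 291.9]
orientation: [-1.002, -2.977, 0.001]
ft_force: [0.5, -0.2, -2.7]
width: 14.2
grasp_force: 30.0
```

step_arm([
  [[0,0.18,0,0,0,0.98,0],[0,0.18,0,0,0,0.98,0],[0,0.18,0,0,0,0.98,0],[0,0.18,0,0,0,0.98,0],[0,0.18,0,0,0,0.98,0]],
])

```text
t: 7.02
ee_pos: [526.3, 139.1, 291.9]
orientation: [-0.48, -3.104, 0.001]
ft_force: [-0.7, 0.9, -1.1]
width: 13.7
grasp_force: 30.0
```

step_arm([
  [[0,0.18,0,0,0,0.98,0],[0,0.18,0,0,0,0.98,0],[0,0.18,0,0,0,0.98,0],[0,0.18,0,0,0,0.98,0],[0,0.18,0,0,0,0.98,0]],
])

```text
t: 7.65
ee_pos: [526.3, 184.1, 291.9]
orientation: [0.055, -3.141, 0.0]
ft_force: [-0.0, 0.2, -0.8]
width: 13.7
grasp_force: 30.0
```

step_arm([
  [[-0.1,0.18,0,0,0,0.98,0],[0,0,-0.4,0,0,0,0],[0,0,-0.5,0,0,0,0],[0,0,-0.4,0,0,0,0],[0,0,-0.3,0,0,0,0]],
])

```text
t: 8.28
ee_pos: [521.3, 192.8, 210.9]
orientation: [0.159, -3.137, 0.0]
ft_force: [-0.0, 1.0, -1.9]
width: 13.8
grasp_force: 30.0
```

step_arm([
  [[0,0,-0.12,0,0,0,0],[0,0,-0.06,0,0,0,0],[0,0,-0.04,0,0,0,0],[0,0,-0.04,0,0,0,0],[0,0,0,0,0,0,0]],
])

```text
t: 8.9
ee_pos: [521.6, 192.9, 198.6]
orientation: [-0.158, 3.137, 0.0]
ft_force: [-0.4, -0.1, -2.5]
width: 13.8
grasp_force: 30.0
```

step_arm([
  [[0,0,-0.02,0,0,0,0],[0,0,-0.015,0,0,0,0],[0,0,0,0,0,0,0],[0,0,0,0,0,0,0.45],[0,0,0,0,0,0,0.45]],
])

```text
t: 9.52
ee_pos: [521.7, 192.9, 196.8]
orientation: [-0.158, 3.137, 0.0]
ft_force: [0.3, 0.3, 0.0]
width: 30.2
grasp_force: 0.0
```

step_arm([
  [[0,0,0,0,0,0,0.45],[0,0,0,0,0,0,0.45],[0,0,0.5,0,0,0,0.45],[0,0,0.8,0,0,0,0.45],[0,0,0.8,0,0,0,0.45]],
])

```text
t: 10.15
ee_pos: [521.4, 192.8, 302.5]
orientation: [0.158, -3.137, 0.0]
ft_force: [-0.3, 0.9, 0.7]
width: 39.4
grasp_force: 0.0
```

step_arm([
  [[0,-0.18,0.05,0,0,-0.98,0.7],[0,-0.18,0.05,0,0,-0.98,0.7],[0,-0.18,0.05,0,0,-0.98,0.7],[0,-0.18,0.05,0,0,-0.98,0.7],[0,-0.18,0.05,0,0,-0.98,0.7]],
])

```text
t: 10.78
ee_pos: [521.5, 147.6, 314.3]
orientation: [-0.382, -3.118, 0.0]
ft_force: [-0.9, 0.7, 0.2]
width: 61.2
grasp_force: 0.0
```

step_arm([
  [[0,-0.18,0.05,0,0,-0.98,0.7],[0,-0.18,0.05,0,0,-0.98,0.7],[0,-0.18,0.05,0,0,-0.98,0.7],[0,-0.18,0.05,0,0,-0.98,0.7],[0,-0.18,0.05,0,0,-0.98,0.7]],
])

```text
t: 11.4
ee_pos: [521.5, 102.6, 326.7]
orientation: [-0.907, -3.008, 0.0]
ft_force: [-0.5, 0.6, -0.4]
width: 61.5
grasp_force: 0.0
```

step_arm([
  [[0,-0.18,0.05,0,0,-0.98,0.7],[0,-0.18,0.05,0,0,-0.98,0.7],[0,-0.18,0.05,0,0,-0.98,0.7],[0,-0.18,0.05,0,0,-0.98,0.7],[0,-0.18,0.05,0,0,-0.98,0.7]],
])

```text
t: 12.02
ee_pos: [521.5, 57.6, 339.3]
orientation: [-1.406, -2.81, 0.0]
ft_force: [0.3, 0.6, 0.4]
width: 61.7
grasp_force: 0.0
```

step_arm([
  [[0,-0.18,0.05,0,0,-0.98,0.7],[0,-0.18,0.05,0,0,-0.98,0.7],[0,-0.18,0.05,0,0,-0.98,0.7],[0,-0.18,0.05,0,0,-0.98,0.7],[0,-0.18,0.05,0,0,-0.98,0.7]],
])

```text
t: 12.65
ee_pos: [521.4, 12.6, 351.7]
orientation: [-1.863, -2.529, 0.0]
ft_force: [0.3, -0.8, 0.1]
width: 61.4
grasp_force: 0.0
```

step_arm([
  [[0,-0.18,0,0,0,-0.98,0.7],[0,-0.18,0,0,0,-0.98,0.7],[0,-0.18,0,0,0,-0.98,0.7],[0,0,0,0,0,0,0.7],[0,0,0,0,0,0,0.7]],
])

```text
t: 13.28
ee_pos: [521.5, -14.0, 351.7]
orientation: [-2.108, -2.329, -0.0]
ft_force: [0.0, -0.6, 0.3]
width: 61.7
grasp_force: 0.0
```

Run:
```python
from h import *
d=grab("wrist","pics/w2.png");grab("top","pics/top2.png")
o=readout.get_obs();print(o["ee_pos"],o["orientation"])
```

```text
[521.52982665 -13.85445376 351.68248565] [-2.10867146e+00 -2.32867844e+00 -8.05556829e-05]
```

View pics/w2.png

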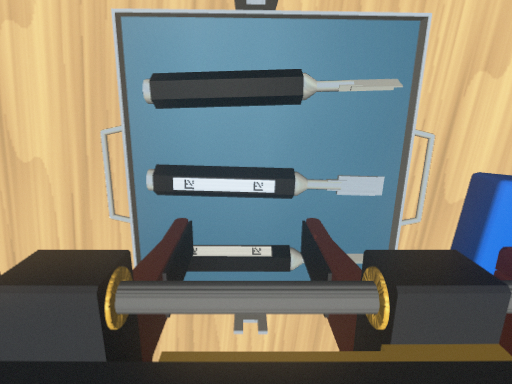

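Now all handles are clear. The left handle silhouette runs (155,74)-(302,69) and (155,107)-(302,103), with no plate visible. The middle plate is on top, and the right plate is on its +y slanted flat, with upper silhouette (195,246)-(290,245).

Run:
```python
from h import *
d=load("wrist")
n=["L+a","L+b","L-a","L-b","M+a","M+b","M-a","M-b","R+a","R+b","R-b","trayTL","trayTR"]
P=px2w(d,[(155,74),(302,69),(155,107),(302,103),(155,165),(294,169),(155,193),(294,198),(195,246),(290,245),(290,271),(116,12),(427,17)],[22]*13)
for a,p in zip(n,P):print(a,p.round(1))
```

```text
L+a [424.7  79.8  22. ]
L+b [562.2  97.8  22. ]
L-a [425.4  49.6  22. ]
L-b [566.6  67.2  22. ]
M+a [426.7  -7.5  22. ]
M+b [567.8   2.2  22. ]
M-a [427.3 -37.1  22. ]
M-b [572.  -28.3  22. ]
R+a [472.  -92.9  22. ]
R+b [575.  -81.6  22. ]
R-b [ 579.2 -112.9   22. ]
trayTL [388.3 129.4  22. ]
trayTR [668.9 153.   22. ]
```

step_arm([
  [[-0.09,0.84,0,0,0,0.117,0.7],[-0.09,0.84,0,0,0,0.117,0.7],[-0.09,0.84,0,0,0,0.117,0.7],[0,0,-0.8,0,0,0,0.7],[0,0,-0.8,0,0,0,0.7]],
])

```text
t: 14.0
ee_pos: [508.1, 113.0, 271.3]
orientation: [2.077, 2.355, 0.003]
ft_force: [0.4, -0.2, -0.2]
width: 61.5
grasp_force: 0.0
```

step_arm([
  [[0,0,-0.8,0,0,0,0.7],[0,0,-0.5,0,0,0,0.7],[0,0,-0.18,0,0,0,0.7],[0,0,0,0,0,0,0.7],[0,-0.1,0,0,0,0,0.7]],
])

```text
t: 14.62
ee_pos: [508.5, 107.0, 198.7]
orientation: [2.08, 2.353, 0.002]
ft_force: [0.1, -0.6, 0.0]
width: 61.5
grasp_force: 0.0
```

step_arm([
  [[0,-0.06,0,0,0,0,0.7],[0,-0.06,0,0,0,0,0.7],[0,-0.06,0,0,0,0,0.7],[0,-0.06,0,0,0,0,0.7],[0,0,0,0,0,0,0.7]],
])

```text
t: 15.25
ee_pos: [508.1, 94.7, 197.7]
orientation: [2.081, 2.353, 0.0]
ft_force: [1.0, 1.0, 0.1]
width: 61.3
grasp_force: 0.3
```

step_arm([
  [[0,-0.05,0,0,0,0,0.7],[0,-0.04,0,0,0,0,0.7],[0,-0.03,0,0,0,0,0.7],[0,0,0,0,0,0,0.7],[0,0,0,0,0,0,0.7]],
])

```text
t: 15.88
ee_pos: [508.0, 88.7, 197.6]
orientation: [-2.081, -2.353, 0.001]
ft_force: [0.8, 0.4, 0.3]
width: 61.7
grasp_force: 0.3
```

Run:
```python
from h import *
d=grab("wrist","pics/w3.png");s=grab("scene")
p=np.array(s["pixels"])[...,::-1][155:250,165:300]
q=cv2.resize(np.ascontiguousarray(p),(545,384),interpolation=cv2.INTER_CUBIC)
w=np.array(d["pixels"])[...,::-1]
cv2.imwrite("pics/m3.png",cv2.resize(np.hstack([w,q]),(800,290)))
print(readout.get_obs()["ee_pos"])
```

```text
[507.95910718  88.78439513 197.54849503]
```

View pics/m3.png

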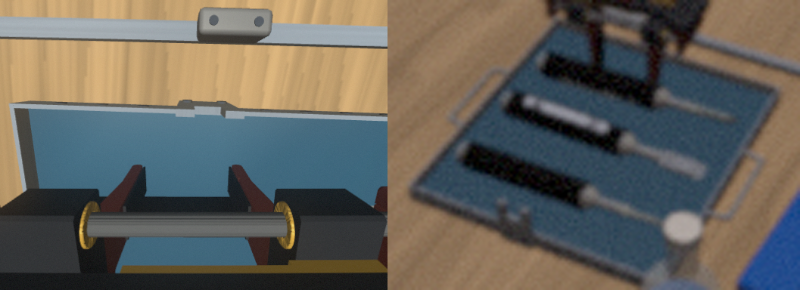

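step_arm([
  [[0,-0.04,0,0,0,0,0.7],[0,-0.03,0,0,0,0,0.7],[0,0,0,0,0,0,0.7],[0,0.2,0,0,0,0,0.7],[0,0,0.3,0,0,0,0.7]],
])

```text
t: 16.6
ee_pos: [507.6, 95.9, 212.4]
orientation: [-2.079, -2.353, 0.003]
ft_force: [-0.2, -0.1, 0.5]
width: 61.2
grasp_force: 0.0
```

step_arm([
  [[0,0,0.9,0,0,0,0.7],[0,0,0.9,0,0,0,0.7],[0,0,0.8,0,0,0,0.7],[0,0,0,0,0,0,0.7],[0,0,0,0,0,0,0.7]],
])

```text
t: 17.23
ee_pos: [507.6, 95.4, 342.8]
orientation: [2.081, 2.353, -0.0]
ft_force: [-0.3, -0.2, -0.7]
width: 61.6
grasp_force: 0.0
```

Run:
```python
from h import *
d=grab("wrist","pics/w4.png");print(readout.get_obs()["ee_pos"])
```

```text
[507.47371423  95.32059107 342.0651789 ]
```

View pics/w4.png

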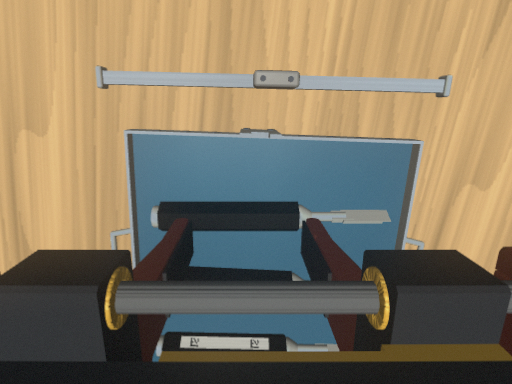

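One roll moved the left handle, but no plate is visible and its blade now shows flat, so the plate is underneath. It was 120° down on the -y side, so three rolls to +y are needed. I'll measure where it is now, with the silhouette at (160,203)-(299,202) and (160,230)-(299,229).

Run:
```python
from h import *
d=load("wrist")
P=px2w(d,[(160,203),(299,202),(160,230),(299,229),(128,132),(419,141),(158,334),(285,336)],[22,22,22,22,22,22,36,36]);print(P.round(1))
g=cv2.cvtColor(np.array(d["pixels"]),cv2.COLOR_RGB2GRAY)
for c in (200,250,290): print(c,g[190:285:2,c])
```

```text
[[422.   62.8  22. ]
 [562.5  81.   22. ]
 [423.5  33.3  22. ]
 [567.4  52.   22. ]
 [387.9 130.6  22. ]
 [668.  156.1  22. ]
 [430.6 -83.7  36. ]
 [569.7 -69.3  36. ]]
200 [109 110 111 109 106 105  32  33  31  29  31  36  40  43  40  37  42  38
  42  36  45 100 101 102 101 100 101 101 101  99  98  98 100 100  97  96
  99  97  84  29  31  30  32  28  29  31  48  58]
250 [110 107 111 109 108 104  37  34  36  33  34  32  38  41  41  39  40  38
  42  39  43 103  99  99 100 103 104 101 101 101 101  97 101 100 100 101
  99 100  99  90  33  28  30  28  35  34  51  60]
290 [108 108 107 106 109 106  39  33  32  36  38  32  43  42  42  44  44  37
  42  39  48 103 104 102 101  99 101 102 100  99  98  99 100  98  99  99
  98  96  99  98  88  32  35  32  30  37  48  58]
```

step_arm([
  [[0,-0.73,0,0,0,0,0.7],[0,-0.73,0,0,0,0,0.7],[0,0,0,0,0,0,0.7],[0,0,-0.9,0,0,0,0.7],[0,0,-0.9,0,0,0,0.7]],
])

```text
t: 17.9
ee_pos: [508.0, 23.0, 251.3]
orientation: [2.081, 2.353, 0.001]
ft_force: [0.1, 0.7, -1.1]
width: 61.4
grasp_force: 0.0
```

step_arm([
  [[0,0,-0.6,0,0,0,0.7],[0,0,-0.3,0,0,0,0.7],[0,0,-0.18,0,0,0,0.7],[0,0,0,0,0,0,0.7],[0,0,0,0,0,0,0.7]],
])

```text
t: 18.52
ee_pos: [508.5, 22.4, 199.5]
orientation: [2.081, 2.352, 0.002]
ft_force: [-0.3, 0.5, -0.3]
width: 61.4
grasp_force: 0.0
```

step_arm([
  [[0,0.1,0,0,0,0,0.7],[0,0.08,0,0,0,0,0.7],[0,0.06,0,0,0,0,0.7],[-0.008,0.06,0,0,0,0,0.7],[-0.008,0.06,0,0,0,0,0.7]],
])

```text
t: 19.15
ee_pos: [507.5, 40.5, 198.8]
orientation: [2.081, 2.353, 0.001]
ft_force: [0.5, -3.3, 2.2]
width: 61.4
grasp_force: 1.6
```

step_arm([
  [[-0.008,0.06,0,0,0,0,0.7],[-0.008,0.06,0,0,0,0,0.7],[0,0,0,0,0,0,0.7],[-0.008,0.06,0,0,0,0,0.7],[0,0,0,0,0,0,0.7]],
])

```text
t: 19.77
ee_pos: [505.9, 49.6, 198.6]
orientation: [-2.081, -2.353, 0.0]
ft_force: [0.4, 0.2, 0.6]
width: 61.9
grasp_force: 0.2
```

step_arm([
  [[-0.008,0.06,0,0,0,0,0.7],[-0.008,0.06,0,0,0,0,0.7],[-0.008,0.06,0,0,0,0,0.7],[-0.008,0.06,0,0,0,0,0.7],[-0.008,0.04,0,0,0,0,0.7]],
])

```text
t: 20.4
ee_pos: [504.0, 63.6, 198.7]
orientation: [2.081, 2.353, 0.0]
ft_force: [0.1, -1.6, -0.0]
width: 61.8
grasp_force: 0.9
```

step_arm([
  [[0,0,0,0,0,0,0.7],[-0.008,0.06,0,0,0,0,0.7],[-0.008,0.06,0,0,0,0,0.7],[-0.008,0.06,0,0,0,0,0.7],[-0.008,0.06,0,0,0,0,0.7]],
])

```text
t: 21.02
ee_pos: [502.4, 75.6, 198.7]
orientation: [-2.081, -2.353, 0.0]
ft_force: [1.0, -2.4, 0.9]
width: 61.7
grasp_force: 0.8
```

step_arm([
  [[-0.008,0.04,0,0,0,0,0.7],[-0.008,0.04,0,0,0,0,0.7],[0,0,0,0,0,0,0.7],[0,0,0,0,0,0,0.7],[0,0,0,0,0,0,0.7]],
])

```text
t: 21.65
ee_pos: [501.6, 79.4, 198.6]
orientation: [-2.081, -2.353, 0.0]
ft_force: [0.5, 0.4, 0.7]
width: 61.7
grasp_force: 0.0
```

step_arm([
  [[0,-0.16,0,0,0,0,0.7],[0,0,0.5,0,0,0,0.7],[0,0,0.9,0,0,0,0.7],[0,0,0.9,0,0,0,0.7],[0,-0.1,0.6,0,0,0,0.7]],
])

```text
t: 22.28
ee_pos: [501.8, 66.0, 345.7]
orientation: [2.08, 2.352, 0.002]
ft_force: [0.1, -0.2, 0.1]
width: 61.6
grasp_force: 0.0
```

step_arm([
  [[0,-0.8,0,0,0,0,0.7],[0,-0.7,0,0,0,0,0.7],[0,0,0,0,0,0,0.7],[0,0,0,0,0,0,0.7],[0,0,0,0,0,0,0.7]],
])

```text
t: 22.9
ee_pos: [501.6, -8.0, 343.5]
orientation: [-2.08, -2.354, 0.0]
ft_force: [-0.2, 0.1, 0.1]
width: 61.4
grasp_force: 0.0
```

Run:
```python
from h import *
d=grab("wrist","pics/w5.png");print(readout.get_obs()["ee_pos"])
```

```text
[501.65330006  -7.94712531 343.56258125]
```

View pics/w5.png

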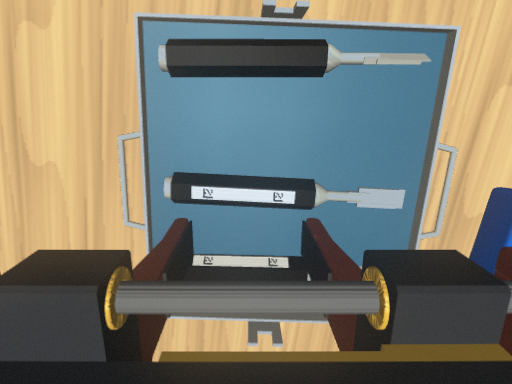

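The left handle is now at row ~58, the blade is tilted and there's still no plate in view. I'll compute how far it has rolled.

Run:
```python
from h import *
d=load("wrist")
P=px2w(d,[(168,40),(327,40),(168,75),(327,77),(142,19),(456,32),(190,256),(292,258),(290,270)],[22,22,22,22,22,22,22,22,22]);print(P.round(1))
g=cv2.cvtColor(np.array(d["pixels"]),cv2.COLOR_RGB2GRAY)
for c in (200,250,310): print(c,g[20:84:2,c])
```

```text
[[415.1 113.1  22. ]
 [556.6 130.5  22. ]
 [416.8  83.5  22. ]
 [562.4  99.6  22. ]
 [391.3 127.5  22. ]
 [669.9 151.4  22. ]
 [450.6 -96.4  22. ]
 [559.5 -85.4  22. ]
 [559.6 -99.9  22. ]]
200 [ 77  96 143 142 142 142 142 141 138 117  44  44  40  70  74  69  70  71
  68  69  69  68  70  37  36  38  42  40  42 135 136 138]
250 [147  73  90 138 142 139 139 140 140 114  35  36  39  69  63  68  64  67
  65  63  66  66  67  35  35  36  34  36  40 136 136 136]
310 [186 164  72  72 131 127 128 130 128 131  33  34  35  52  54  56  57  60
  51  58  54  55  52  34  36  34  31  32  33 127 128 128]
```

Measured: the handle centre has moved three flats' width, yet the blade says it rolled only once. Finger friction on the rising edge jammed it and it slid. From now on the fingers will rise along with the edge as they push. I'll do the right handle first, since it's near.

step_arm([
  [[0.18,-0.54,0,0,0,0,0.7],[0.18,-0.54,0,0,0,0,0.7],[0,0,-0.7,0,0,0,0.7],[0,0,-0.9,0,0,0,0.7],[0,0,-0.8,0,0,0,0.7]],
])

```text
t: 23.58
ee_pos: [519.7, -62.0, 222.4]
orientation: [2.08, 2.354, 0.0]
ft_force: [0.9, 0.5, -0.2]
width: 61.4
grasp_force: 0.0
```

step_arm([
  [[0,0,-0.4,0,0,0,0.7],[0,0,-0.19,0,0,0,0.7],[0,-0.12,0,0,0,0,0.7],[0,-0.1,0,0,0,0,0.7],[0,-0.08,0,0,0,0,0.7]],
])

```text
t: 24.2
ee_pos: [520.0, -78.1, 195.1]
orientation: [2.081, 2.352, 0.001]
ft_force: [0.7, 1.6, 0.3]
width: 61.4
grasp_force: 0.7
```

step_arm([
  [[0,-0.04,0.01,0,0,0,0.7],[0,-0.03,0.03,0,0,0,0.7],[0,-0.03,0.06,0,0,0,0.7],[0,-0.04,0.07,0,0,0,0.7],[0,-0.04,0.06,0,0,0,0.7]],
])

```text
t: 24.82
ee_pos: [519.6, -86.8, 205.9]
orientation: [2.081, 2.353, -0.0]
ft_force: [-0.1, -0.4, 0.4]
width: 61.5
grasp_force: 0.1
```

step_arm([
  [[0,-0.04,0.05,0,0,0,0.7],[0,-0.04,0.04,0,0,0,0.7],[0,-0.04,0.02,0,0,0,0.7],[0,0,0,0,0,0,0.7],[0,0,0,0,0,0,0.7]],
])

```text
t: 25.45
ee_pos: [519.6, -92.6, 211.1]
orientation: [-2.081, -2.353, 0.0]
ft_force: [0.6, 1.0, 0.5]
width: 61.7
grasp_force: 0.0
```

step_arm([
  [[0,0.1,0,0,0,0,0.7],[0,0,0.6,0,0,0,0.7],[0,0,0.9,0,0,0,0.7],[0,0,0.9,0,0,0,0.7],[0,0,0.3,0,0,0,0.7]],
])

```text
t: 26.08
ee_pos: [520.2, -87.4, 348.7]
orientation: [2.079, 2.351, 0.003]
ft_force: [-0.1, 0.2, 0.1]
width: 61.1
grasp_force: 0.0
```

```bash
cat >> h.py <<'E'
def rect(d,z=36,x0=370,x1=690,y0=-190,y1=170):
    # metric top view: rows +x up, cols -y right, 1.25 mm/px... 
    xs=np.arange(x1,x0,-1.0);ys=np.arange(y1,y0,-1.0)
    Y,X=np.meshgrid(ys,xs)
    uv=w2px(d,np.c_[X.ravel(),Y.ravel(),np.full(X.size,float(z))]).reshape(X.shape+(2,)).astype(np.float32)
    return cv2.remap(np.array(d["pixels"]),uv[...,0],uv[...,1],cv2.INTER_LINEAR),xs,ys
def prof(d,x,ylo,yhi,z=36):
    r,xs,ys=rect(d,z);i=np.abs(xs-x)<=4;j=(ys<=yhi)&(ys>=ylo)
    m=r[i][:,j].mean((0,2)).round().astype(int);print(x,[(int(a),int(b)) for a,b in zip(ys[j][::3],m[::3])])
E
python3 - <<'E'
from h import *
d=grab("wrist","pics/w6.png");print(readout.get_obs()["ee_pos"])
for x in(490,520): prof(d,x,-150,-85)
E
```

```text
[520.33186301 -87.46494931 349.13975712]
490 [(-85, 124), (-88, 123), (-91, 122), (-94, 122), (-97, 122), (-100, 121), (-103, 121), (-106, 79), (-109, 43), (-112, 43), (-115, 43), (-118, 47), (-121, 207), (-124, 223), (-127, 223), (-130, 222), (-133, 103), (-136, 51), (-139, 115), (-142, 115), (-145, 114), (-148, 114)]
520 [(-85, 123), (-88, 122), (-91, 122), (-94, 121), (-97, 121), (-100, 120), (-103, 55), (-106, 43), (-109, 44), (-112, 43), (-115, 61), (-118, 224), (-121, 223), (-124, 224), (-127, 220), (-130, 55), (-133, 73), (-136, 116), (-139, 115), (-142, 116), (-145, 115), (-148, 115)]
```

The plate on the right handle is 12 mm wide, centred at y=-122 and on top, so it's done. Next is the left handle, with the fingertips coming in over the wall.

step_arm([
  [[-0.044,0.91,0,0,0,0,0.7],[-0.044,0.91,0,0,0,0,0.7],[-0.044,0.91,0,0,0,0,0.7],[-0.044,0.91,0,0,0,0,0.7],[-0.044,0.89,0,0,0,0,0.7]],
])

```text
t: 26.75
ee_pos: [507.9, 140.4, 344.5]
orientation: [-2.08, -2.352, 0.003]
ft_force: [0.8, 0.2, -0.7]
width: 61.4
grasp_force: 0.0
```

step_arm([
  [[0,0,-0.8,0,0,0,0.7],[0,0,-0.9,0,0,0,0.7],[0,0,-0.7,0,0,0,0.7],[0,0,-0.4,0,0,0,0.7],[0,0,0,0,0,0,0.7]],
])

```text
t: 27.38
ee_pos: [507.2, 138.7, 204.2]
orientation: [-2.079, -2.351, 0.007]
ft_force: [-3.0, -0.5, 4.9]
width: 61.6
grasp_force: 2.3
```

step_arm([
  [[0,0,0.06,0,0,0,0.7],[0,-0.06,0,0,0,0,0.7],[0,-0.06,0,0,0,0,0.7],[0,-0.03,0.01,0,0,0,0.7],[0,-0.03,0.03,0,0,0,0.7]],
])

```text
t: 28.0
ee_pos: [508.8, 129.8, 211.4]
orientation: [2.081, 2.353, 0.001]
ft_force: [0.5, 1.4, 1.0]
width: 61.5
grasp_force: 0.8
```

step_arm([
  [[0,-0.03,0.05,0,0,0,0.7],[0,-0.03,0.04,0,0,0,0.7],[0,-0.04,0.04,0,0,0,0.7],[0,-0.04,0.03,0,0,0,0.7],[0,-0.04,0,0,0,0,0.7]],
])

```text
t: 28.62
ee_pos: [508.8, 120.8, 219.4]
orientation: [2.081, 2.353, 0.001]
ft_force: [-0.4, 1.8, 5.0]
width: 61.6
grasp_force: 2.1
```

step_arm([
  [[0,-0.04,0.01,0,0,0,0.7],[0,-0.04,0.01,0,0,0,0.7],[0,0,0,0,0,0,0.7],[0,0,0,0,0,0,0.7],[0,0,0,0,0,0,0.7]],
])

```text
t: 29.25
ee_pos: [509.0, 117.0, 220.4]
orientation: [2.081, 2.353, 0.001]
ft_force: [2.5, 0.5, 4.3]
width: 61.2
grasp_force: 2.1
```

step_arm([
  [[0,0.1,0,0,0,0,0.7],[0,0,0.6,0,0,0,0.7],[0,0,0.9,0,0,0,0.7],[0,0,0.9,0,0,0,0.7],[0,0,0,0,0,0,0.7]],
])

```text
t: 29.88
ee_pos: [509.1, 122.2, 342.7]
orientation: [2.079, 2.352, 0.005]
ft_force: [0.5, 0.0, 0.2]
width: 61.0
grasp_force: 0.0
```

Run:
```python
from h import *
d=grab("wrist","pics/w7.png");print(readout.get_obs()["ee_pos"])
for x in(490,510): prof(d,x,50,140,36)
r,xs,ys=rect(d,22);print("blade");i=np.abs(xs-630)<=3;m=r[i].mean((0,2)).astype(int);j=(ys<140)&(ys>70);print([(int(a),int(b)) for a,b in zip(ys[j][::3],m[j][::3])])
```

```text
[508.4052183  122.03551234 340.85156797]
490 [(140, 121), (137, 114), (134, 113), (131, 112), (128, 108), (125, 37), (122, 37), (119, 36), (116, 36), (113, 45), (110, 44), (107, 43), (104, 41), (101, 42), (98, 30), (95, 87), (92, 103), (89, 102), (86, 102), (83, 101), (80, 101), (77, 100), (74, 100), (71, 100), (68, 99), (65, 99), (62, 100), (59, 99), (56, 99), (53, 99), (50, 98)]
510 [(140, 115), (137, 114), (134, 113), (131, 112), (128, 41), (125, 38), (122, 36), (119, 36), (116, 45), (113, 45), (110, 44), (107, 43), (104, 41), (101, 33), (98, 68), (95, 103), (92, 103), (89, 102), (86, 103), (83, 102), (80, 101), (77, 100), (74, 100), (71, 99), (68, 100), (65, 100), (62, 99), (59, 99), (56, 99), (53, 99), (50, 98)]
blade
[(139, 104), (136, 104), (133, 103), (130, 131), (127, 134), (124, 134), (121, 135), (118, 141), (115, 101), (112, 99), (109, 99), (106, 99), (103, 98), (100, 97), (97, 98), (94, 98), (91, 98), (88, 97), (85, 98), (82, 98), (79, 97), (76, 96), (73, 96)]
```

Run:
```python
from h import *
c=lambda f,x0,y0:cv2.resize(cv2.imread("pics/%s.png"%f)[y0:y0+56,x0:x0+150],(400,149),interpolation=cv2.INTER_CUBIC)
w=cv2.imread("pics/w7.png")
a=np.vstack([c("w2",280,60),c("w4",280,188),c("w5",300,30)])
cv2.imwrite("pics/m7.png",np.hstack([a,cv2.resize(w[130:298,150:450],(400,224))[:].copy() if 0 else cv2.resize(w[100:268,250:401],(400,447),interpolation=cv2.INTER_CUBIC)]))
```

```text
(no output)
```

View pics/m7.png

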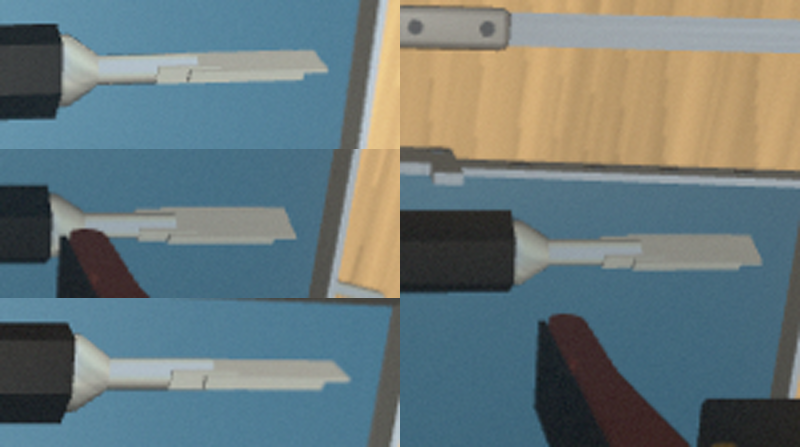

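The blade has the same tilt in all four crops, so the left handle has only slid so far and never rolled. The rising-finger motion did roll the right one. The plate is therefore still at -120°, needing two rolls to +y. I'll first slide the handle back to about where it started, then roll it with the rising motion.

step_arm([
  [[0,0.34,0,0,0,0,0.7],[0,0,-0.8,0,0,0,0.7],[0,0,-0.9,0,0,0,0.7],[0,0,-0.6,0,0,0,0.7],[0,0,-0.36,0,0,0,0.7]],
])

```text
t: 30.55
ee_pos: [507.4, 139.4, 204.1]
orientation: [-2.079, -2.352, 0.006]
ft_force: [-1.3, -0.3, 12.7]
width: 61.6
grasp_force: 7.4
```

step_arm([
  [[0,0,0,0,0,0,0.7],[0,-0.1,0,0,0,0,0.7],[0,-0.08,0,0,0,0,0.7],[0,-0.08,0,0,0,0,0.7],[0,-0.08,0,0,0,0,0.7]],
])

```text
t: 31.18
ee_pos: [508.9, 121.6, 207.6]
orientation: [2.081, 2.353, 0.001]
ft_force: [-0.1, 3.6, 1.7]
width: 61.4
grasp_force: 1.3
```

step_arm([
  [[0,-0.1,0,0,0,0,0.7],[0,-0.1,0,0,0,0,0.7],[0,-0.1,0,0,0,0,0.7],[0,-0.1,0,0,0,0,0.7],[0,-0.1,0,0,0,0,0.7]],
])

```text
t: 31.8
ee_pos: [508.6, 96.5, 207.1]
orientation: [-2.081, -2.353, 0.0]
ft_force: [-0.1, 2.7, 2.0]
width: 61.0
grasp_force: 1.1
```

Run:
```python
from h import *
d=grab("wrist","pics/w8.png");print(readout.get_obs()["ee_pos"])
```

```text
[508.58774139  96.09929947 207.10865942]
```

step_arm([
  [[0,0.06,0,0,0,0,0.7],[0,0,0.6,0,0,0,0.7],[0,0,0.9,0,0,0,0.7],[0,-0.65,0.9,0,0,0,0.7],[0,-0.65,0.4,0,0,0,0.7]],
])

```text
t: 32.48
ee_pos: [509.0, 34.6, 349.6]
orientation: [2.078, 2.353, 0.003]
ft_force: [-0.2, -0.1, -0.5]
width: 62.0
grasp_force: 0.0
```

Run:
```python
from h import *
d=grab("wrist","pics/w9.png");print(readout.get_obs()["ee_pos"])
for x in(440,500,540): prof(d,x,-10,120,30)
```

```text
[509.36327242  31.99669532 351.04900704]
440 [(120, 144), (117, 143), (114, 143), (111, 141), (108, 140), (105, 140), (102, 139), (99, 138), (96, 138), (93, 137), (90, 136), (87, 135), (84, 135), (81, 104), (78, 43), (75, 42), (72, 45), (69, 59), (66, 58), (63, 58), (60, 57), (57, 57), (54, 41), (51, 39), (48, 118), (45, 128), (42, 127), (39, 127), (36, 127), (33, 127), (30, 127), (27, 126), (24, 125), (21, 124), (18, 124), (15, 124), (12, 123), (9, 122), (6, 122), (3, 122), (0, 121), (-3, 63), (-6, 44), (-9, 44)]
500 [(120, 142), (117, 141), (114, 140), (111, 139), (108, 138), (105, 138), (102, 138), (99, 137), (96, 137), (93, 136), (90, 135), (87, 51), (84, 39), (81, 39), (78, 54), (75, 60), (72, 59), (69, 59), (66, 58), (63, 56), (60, 36), (57, 49), (54, 131), (51, 130), (48, 129), (45, 129), (42, 128), (39, 127), (36, 127), (33, 127), (30, 126), (27, 125), (24, 125), (21, 124), (18, 124), (15, 124), (12, 124), (9, 122), (6, 122), (3, 120), (0, 45), (-3, 43), (-6, 44), (-9, 43)]
540 [(120, 136), (117, 135), (114, 135), (111, 135), (108, 135), (105, 134), (102, 134), (99, 133), (96, 133), (93, 121), (90, 41), (87, 41), (84, 43), (81, 58), (78, 57), (75, 57), (72, 57), (69, 57), (66, 41), (63, 37), (60, 116), (57, 129), (54, 128), (51, 128), (48, 128), (45, 127), (42, 126), (39, 126), (36, 126), (33, 126), (30, 124), (27, 124), (24, 123), (21, 123), (18, 123), (15, 122), (12, 122), (9, 121), (6, 120), (3, 42), (0, 42), (-3, 41), (-6, 40), (-9, 48)]
```

step_arm([
  [[0,0,-0.8,0,0,0,0.7],[0,0,-0.9,0,0,0,0.7],[0,0,-0.8,0,0,0,0.7],[0,0,-0.5,0,0,0,0.7],[0,0,-0.14,0,0,0,0.7]],
])

```text
t: 33.15
ee_pos: [507.5, 35.1, 189.9]
orientation: [-2.078, -2.351, 0.006]
ft_force: [-24.6, -1.8, 83.4]
width: 61.8
grasp_force: 41.4
```

step_arm([
  [[0,0.08,0,0,0,0,0.7],[0,0.08,0,0,0,0,0.7],[0,0.06,0,0,0,0,0.7],[0,0.04,0,0,0,0,0.7],[0,0,0,0,0,0,0.7]],
])

```text
t: 33.78
ee_pos: [508.8, 48.0, 190.4]
orientation: [2.081, 2.353, 0.0]
ft_force: [-0.0, 0.1, 4.4]
width: 61.6
grasp_force: 2.4
```

The descent went too deep and touched the mat at 83 N. That's under the limit, but I'll leave more margin from here. Next I'll raise the fingers and roll.

step_arm([
  [[0,0,0.08,0,0,0,0.7],[0,0.04,0.01,0,0,0,0.7],[0,0.03,0.03,0,0,0,0.7],[0,0.03,0.06,0,0,0,0.7],[0,0.04,0.07,0,0,0,0.7]],
])

```text
t: 34.4
ee_pos: [508.6, 55.1, 202.8]
orientation: [-2.081, -2.353, -0.0]
ft_force: [1.1, -1.1, -0.5]
width: 61.5
grasp_force: 0.1
```

step_arm([
  [[0,0.04,0.06,0,0,0,0.7],[0,0.04,0.05,0,0,0,0.7],[0,0.04,0.02,0,0,0,0.7],[0,0,0,0,0,0,0.7],[0,0,0,0,0,0,0.7]],
])

```text
t: 35.02
ee_pos: [508.6, 60.9, 209.1]
orientation: [-2.081, -2.353, 0.0]
ft_force: [-1.0, -1.0, 0.4]
width: 61.6
grasp_force: 0.0
```

step_arm([
  [[0,-0.3,0,0,0,0,0.7],[0,0,0.7,0,0,0,0.7],[0,-0.2,0.9,0,0,0,0.7],[0,0,0.8,0,0,0,0.7],[0,0,0,0,0,0,0.7]],
])

```text
t: 35.65
ee_pos: [509.6, 34.9, 332.0]
orientation: [2.079, 2.349, 0.006]
ft_force: [-0.7, -0.8, -0.3]
width: 61.5
grasp_force: 0.0
```

Run:
```python
from h import *
d=grab("wrist","pics/w10.png");print(readout.get_obs()["ee_pos"])
for x in(460,500,540): prof(d,x,30,130,30)
```

```text
[508.85455448  35.06040949 330.20763076]
460 [(130, 152), (127, 151), (124, 150), (121, 149), (118, 148), (115, 148), (112, 146), (109, 145), (106, 123), (103, 44), (100, 43), (97, 61), (94, 65), (91, 65), (88, 65), (85, 64), (82, 63), (79, 140), (76, 141), (73, 124), (70, 137), (67, 137), (64, 136), (61, 135), (58, 135), (55, 135), (52, 134), (49, 133), (46, 134), (43, 133), (40, 132), (37, 132), (34, 131), (31, 131)]
500 [(130, 147), (127, 146), (124, 145), (121, 144), (118, 143), (115, 143), (112, 141), (109, 44), (106, 43), (103, 45), (100, 67), (97, 65), (94, 66), (91, 65), (88, 65), (85, 105), (82, 148), (79, 113), (76, 137), (73, 137), (70, 137), (67, 136), (64, 136), (61, 136), (58, 136), (55, 135), (52, 134), (49, 133), (46, 133), (43, 133), (40, 132), (37, 131), (34, 130), (31, 130)]
540 [(130, 140), (127, 140), (124, 139), (121, 139), (118, 138), (115, 72), (112, 42), (109, 42), (106, 61), (103, 61), (100, 60), (97, 61), (94, 60), (91, 53), (88, 46), (85, 46), (82, 134), (79, 135), (76, 134), (73, 134), (70, 134), (67, 134), (64, 133), (61, 133), (58, 132), (55, 132), (52, 131), (49, 130), (46, 130), (43, 130), (40, 129), (37, 129), (34, 128), (31, 128)]
```

It has rolled one flat and the plate now shows on the -y slanted flat. One more roll.

step_arm([
  [[0,0.4,-0.6,0,0,0,0.7],[0,0,-0.9,0,0,0,0.7],[0,0,-0.7,0,0,0,0.7],[0,0,-0.34,0,0,0,0.7],[0,0,-0.06,0,0,0,0.7]],
])

```text
t: 36.33
ee_pos: [508.0, 55.6, 197.7]
orientation: [-2.08, -2.351, 0.004]
ft_force: [0.0, 0.6, 0.4]
width: 61.6
grasp_force: 0.0
```

step_arm([
  [[0,0.08,-0.03,0,0,0,0.7],[0,0.08,0,0,0,0,0.7],[0,0.06,0,0,0,0,0.7],[0,0.03,0.01,0,0,0,0.7],[0,0.03,0.03,0,0,0,0.7]],
])

```text
t: 36.95
ee_pos: [508.8, 70.0, 200.0]
orientation: [2.081, 2.353, 0.001]
ft_force: [-0.3, -2.2, 0.3]
width: 61.6
grasp_force: 0.8
```

step_arm([
  [[0,0.03,0.06,0,0,0,0.7],[0,0.04,0.07,0,0,0,0.7],[0,0.04,0.06,0,0,0,0.7],[0,0.04,0.05,0,0,0,0.7],[0,0.03,0.03,0,0,0,0.7]],
])

```text
t: 37.58
ee_pos: [508.7, 79.0, 213.4]
orientation: [2.081, 2.353, 0.0]
ft_force: [-0.3, 0.0, -0.2]
width: 61.5
grasp_force: 0.0
```

Force released. Back off, rise and check all three.

step_arm([
  [[0,-0.3,0,0,0,0,0.7],[0,0,0.7,0,0,0,0.7],[0,-0.6,0.9,0,0,0,0.7],[0,-0.6,0.9,0,0,0,0.7],[0,0,0.2,0,0,0,0.7]],
])

```text
t: 38.2
ee_pos: [509.2, 1.7, 350.8]
orientation: [2.082, 2.347, 0.005]
ft_force: [-1.2, -0.1, 0.4]
width: 61.5
grasp_force: 0.0
```

Run:
```python
from h import *
d=grab("wrist","pics/w11.png");t=grab("top","pics/top11.png");print(readout.get_obs()["ee_pos"])
prof(d,480,80,140,36)
cv2.imwrite("pics/m11.png",np.hstack([cv2.imread("pics/w11.png")[:,:430],cv2.resize(cv2.imread("pics/top11.png")[140:275,200:330],(370,384))]))
```

```text
[508.67400511   3.24865287 348.8909582 ]
480 [(140, 166), (137, 184), (134, 103), (131, 141), (128, 145), (125, 135), (122, 51), (119, 61), (116, 232), (113, 230), (110, 229), (107, 228), (104, 110), (101, 50), (98, 50), (95, 48), (92, 140), (89, 141), (86, 141), (83, 142), (80, 141)]
```

View pics/m11.png

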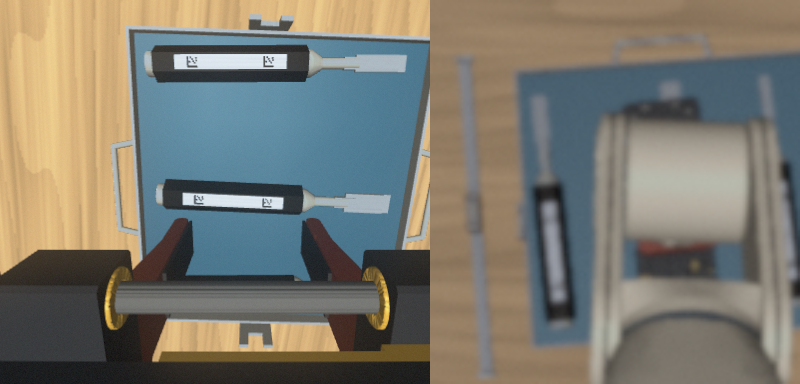

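The left and middle plates are on top (rows 62 and 200). The right plate was confirmed earlier and hasn't been touched since. The bar lies on the counter left of the tray, and the gripper is clear. Handing in.

```bash
python3 -c "
from workcell import ctrl
print(ctrl.close_job())"
```

```text
the job is handed in; nothing more can be done
None
```

I lifted the bar out onto the counter left of the tray, all three code plates are on top, and I handed the job in at about 38 s; on the way the left osteotome also slid about 35 mm net towards +y on the mat, and one descent pressed the fingertips on the mat with about 83 N at the wrist (limit 120 N).

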